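# Draw the notched bolt of the sample lockbox

## Robot

A 7-joint arm with a two-finger parallel gripper is mounted at the origin on the work surface. World frame = base frame: x ahead of the robot, y to its left, z up, the work surface at z = 0. Lengths are in m, angles in rad, forces in N, time in s.
With the tool pointing down it reaches from about 0.35 to 0.9 m from the base axis. Payload 8.1 kg.
Tool frame: the origin (TCP) lies midway between the tips of the shut fingers; the grasp point (between the pads) lies 19 mm behind it; z points along the fingers, y is the line along which they close (so a half turn about z gives the same grasp; the last joint's range is limited). The gripper opens to 92 mm and grips with 3 to 60 N. Pads are 19 mm wide; open, the fingers measure 130 mm over their backs; the gripper's body (75 mm by 190 mm) begins 47 mm behind the grasp point.
Start: joints at [-1.301, 0.434, 0.025, 1.573, -0.012, 1.134, -0.075], TCP at [0.228, 0.582, 0.199] pointing down, gripper open.
Joint ranges: [-2.62, 2.62], [-0.44, 2.09], [-1.27, 1.32], [0.08, 2.57], [-1.32, 4.46], [0.12, 2], [-2.74, 2.74]. Speed limits (rad/s): [2.22, 2.22, 3.01, 3.01, 3.14, 3.14, 3.14].

## Interface

Orientations are given as a rotation vector (axis times angle).
In Python, from cell import arm gives the robot as it stands.
- The arm moves only by the tool carry_out, never from a script. Its arguments are lists of equal length, an entry for each row: "claw": the finger opening in cm, from 0 to 9.18; "delta_pos": the shift along the tool's x, y, z in cm, a list of three; "angular": the turn, a rotation vector about the tool's x, y, z in rad, a list of three. In form: {"claw": [claw, ...], "delta_pos": [[dx, dy, dz], ...], "angular": [[ax, ay, az], ...]}. A call has 1 to 20 rows; each row shifts and turns the commanded pose from where the row before left it, along the tool's axes as they then stand; what a row does not reach is not made up. A row lasts 1/10 s, in which the tool goes at most 50 mm and 8.59 degrees, less where a joint would pass 70% of its speed; a pose out of reach is approached as far as the arm can. A call with a gripper value outside its range is refused whole. The fingers move at their own pace and stop on an object; "force" is the grip in N (left out, the last holds). Time passes only in rows, so rows that do not move let the fingers close. It gives the time, the measured TCP pose, the force, the opening and the grip force at its end, in the units of the state.
- arm.observe(): the state, without advancing time (a new reading comes with each control period).
- arm.get_image(name): name is "scene" or "side" or "wrist"; returns a dict with "frame" (400x640x3 uint8, red, green, blue), "mtx" (3x3 intrinsics, pixels), "T" (4x4, takes a point from camera to world coordinates). Camera axes: x right, y down, z forward; pixel columns grow to the right and rows downward; lengths in m; the calibration is good to about 2 mm. A picture is of the moment at which its call begins. There is no depth.
- arm.sign_off(): hands the job in; it is judged then, once.
Trained networks look in a picture, given as the dict that the camera call returned (one of the last four; its "shot" number tells which), for a name from the list of things; names that differ only in an ending like _2 or _b are one class to them, and where a whole thing is asked for, a point or a joint stands for the part that bears it (a point fixed in the world has none). Each returns a list of dicts, best first, with "conf" (0 to 1); they miss things now and then, are a little off and sometimes report something else, mostly with a low value. They report only what shows in the picture. A call takes as long as a camera call.
- arm.look_for(label, picture): "centre" ([column, row] as shares, 0 to 1, of the picture: columns of its width, rows of its height, amid what is visible of it).
- arm.trace(label, picture): "region" (400x640 bool, what is visible of it) and "centre" ([column, row] as shares, 0 to 1, of the picture: columns of its width, rows of its height, amid what is visible of it).
- arm.place_of(label, picture): "centre" ([column, row] as shares, 0 to 1, of the picture: columns of its width, rows of its height: a listed point, or the origin of a listed thing).
The state is a dict: "clock": time; "joints": joint angles; "dq": joint speeds; "joint_efforts": joint torques, N m; "position": TCP position; "ee_rot": TCP orientation; "force": force on the tool from outside, world axes, zero at the start; "ft_torque": the same for the moment, N m; "width": opening from 0.0 (shut) to 1.0 (fully open); "gripper_force": force on a finger pad.
Only numpy, scipy, OpenCV 4.12 (cv2) and the standard library are available. Lean on these libraries where they do the work, as an engineer would, in place of code of your own. Each camera call takes 0.05 s, during which the arm holds its last target. There are 200 camera calls.

## Task

Unbolt the sample lockbox on the bench: press its spring safety catch (the long flat plate) down with one fingertip and, holding it down all the while, push the bolt's upright lug with the other fingertip until the bolt is drawn back out of its keeper as far as it will go. Then let go and move clear, so that the catch springs up again and keeps the bolt drawn. Only press and push; leave the vials, bottle and other things around it where they stand.

Things in the scene. Friction and masses are not known exactly. Their poses are not given: they have to be found in the camera images.
- lockbox: Grey box, white lid, 200 (x) by 260 (y) by 90 mm high, fixed. Origin: centre of underside, z up. On its lid (z = 90) a steel bolt lies along y: bar centred on x = 30, 16 wide, top at z = 104, teeth on its -x edge; its tip sits in a keeper bracket at the +y end (y = 131 to 141, top z = 112). It opens toward -y. Guides over the bar at y = 106 to 118 and -48 to -36, tops z = 108.
- catch_top (a point): Centre of the top face of the catch's press plate: a level steel plate 24 (x) by 90 (y) by 5 mm. Catch up, it is at x = -36, y = 30, z = 120 mm in the box frame; it moves straight down. A fingertip may slide along the plate while pressing it.
- lug_top (a point): Centre of the top of the bolt's upright lug: steel block 26 (x) by 12 (y) mm, 31 above the bar. Bolt shot: x = 30, y = 35, z = 135 mm in the box frame. Push its +y face toward the box's -y, 40 mm. The catch plate's centre line is 66 mm to its -x side. Catch fully down, a fingertip on the plate is at z = 112: above the bar and guides, 23 below the lug's top, so two level fingertips do both.
- bolt (a joint): Bolt travel in m: 0 shot (tip in keeper), 0.040 fully drawn toward the box's -y, at a stop. About 2.5 N of friction; stays where left. Its edge is notched every 13 mm: the catch's tongue rises into any notch and blocks it, so it moves only with the catch 4 mm or more down. Within 2 mm of the stop the tongue can rise in the last notch.
- catch (a joint): How far the spring catch is pressed down, in m: 0 up, 0.008 fully down (a stop ends it). The spring takes about 3 N to start and 7 N at the bottom, and lifts the catch again when let go.
- vial_a: Small clear vial with white cap, 24 mm across, 42 mm tall, standing loose on the lid. Origin at the centre of its underside. Leave alone.
- vial_b: Small clear vial with black cap, 24 mm across, 42 mm tall, standing loose on the lid. Origin at the centre of its underside. Leave alone.
- amber_bottle: Amber glass bottle, 84 mm across, 170 mm tall, behind the box. Origin at the centre of its underside. Leave alone.
- sample_jar: Clear jar, 52 mm across, 70 mm tall, beside the box. Origin at the centre of its underside. Leave alone.
- beaker: Glass beaker, 66 mm across, 85 mm tall, beside the box. Origin at the centre of its underside. Leave alone.
- spatula: Lab spatula 170 mm long lying on the bench. Leave alone.
- weighing_dish: White plastic dish, 70 mm across, 16 mm tall, on the bench. Origin at the centre of its underside. Leave alone.
- vial_c: Small clear vial with white cap, 28 mm across, 50 mm tall, on the bench on the robot's side of the box. Origin at the centre of its underside. Leave alone.

How it is judged:
On the way, in this order (a step that is already met when the one before it is completed fails the run):
1. a fingertip presses the catch down (4.5 mm or more) while the bolt is still shot (value of joint catch above 0.0045 m and contact force between the fingers and catch above 1 N and value of joint bolt below 0.008 m), for 0.1 s.
2. the bolt is half way, the catch still held down by a fingertip (value of joint bolt above 0.018 m and value of joint catch above 0.0035 m and contact force between the fingers and catch above 0.5 N).
3. the bolt is drawn (36 mm or more), the catch still held down by a fingertip (value of joint bolt above 0.036 m and value of joint catch above 0.0035 m and contact force between the fingers and catch above 0.5 N).
At the end, for the whole second after the job is handed in: The bolt is drawn 37 mm or more of its 40 mm, the catch has sprung up again to within 2 mm of its rest height, and every loose thing stands within 20 mm of where it was (value of joint bolt above 0.037 m and value of joint catch below 0.002 m and distance of each of vial_a, vial_b, amber_bottle, sample_jar, beaker, spatula, weighing_dish, vial_c from where it was at the start of the episode below 0.02 m); the robot touches nothing.
It fails at once if a loose thing was moved, lifted or knocked over (20 mm) (distance of any of vial_a, vial_b, amber_bottle, sample_jar, beaker, spatula, weighing_dish, vial_c from where it was at the start of the episode above 0.02 m).
It fails at once if the catch is let up (less than 3 mm down) while the bolt is between its two ends (value of joint bolt between 0.008 and 0.034 m and value of joint catch below 0.003 m).
It also fails if it takes over 32 s, if anything falls off the work surface, if the arm or the gripper's body presses on something with over 40 N, if the wrist force passes 120 N, or if a joint passes its speed limit or range.

## Working session

There is one attempt and no reset: what is moved stays moved. The work goes in short steps, Python scripts to look and compute and a tool call to move; the robot and the scene stay as the last step left them, time stands still between calls to the robot, and variables do not carry over. Pictures are saved under pics/ and viewed, at most 11 in all, crops included, and the job is handed in when it is done.

Besides the shell and the picture viewer there is one more tool, called by a JSON object that holds its "fn" and its "kwargs". carry_out: Moves the arm, as the interface text tells. Its arguments: {"type":"object","properties":{"claw":{"type":"array","items":{"type":"number"}},"delta_pos":{"type":"array","items":{"type":"array","items":{"type":"number"}}},"angular":{"type":"array","items":{"type":"array","items":{"type":"number"}}},"force":{"type":"number"}},"required":["claw","delta_pos","angular"]}

```bash
mkdir -p pics
cat > h.py <<'E'
import numpy as np,cv2
from cell import arm
from scipy.spatial.transform import Rotation as R
def ray(p,c):
    u=np.array([c[0]*640,c[1]*400,1.]);d=p["T"][:3,:3]@np.linalg.solve(p["mtx"],u);return p["T"][:3,3],d/np.linalg.norm(d)
def tri(rs):
    A=sum(np.eye(3)-np.outer(d,d) for o,d in rs);b=sum((np.eye(3)-np.outer(d,d))@o for o,d in rs)
    x=np.linalg.solve(A,b);return x,[np.linalg.norm((np.eye(3)-np.outer(d,d))@(x-o)) for o,d in rs]
def save(p,n):cv2.imwrite("pics/"+n,p["frame"][:,:,::-1])
def px(p,X):
    c=np.linalg.inv(p["T"])@np.append(X,1);q=p["mtx"]@c[:3];return q[:2]/q[2]
E
python3 - <<'E'
from h import *
P={n:arm.get_image(n) for n in("scene","side","wrist")}
for n,p in P.items():save(p,n+"0.png");print(n,p["T"][:3,3].round(3))
for l in("lockbox","catch_top","lug_top"):
    rs=[]
    for n,p in P.items():
        r=arm.place_of(l,p)
        if r:print(l,n,(np.array(r[0]["centre"])*[640,400]).round(1),round(r[0]["conf"],2));
        if r and r[0]["conf"]>.4:rs.append(ray(p,r[0]["centre"]))
    if len(rs)>1:print(tri(rs))
s=arm.observe();print(s["position"],s["ee_rot"],s["force"],s["clock"],s["width"]);print(R.from_rotvec(s["ee_rot"]).as_matrix().round(3))
E
```

```text
scene [ 1.118 -0.649  1.024]
side [0.171 0.804 1.161]
wrist [0.164 0.605 0.384]
lockbox scene [299.  244.9] 0.75
lockbox side [329.4 194.2] 0.83
(array([ 0.59790799, -0.09698926, -0.00281996]), [np.float64(0.00023067468769658825), np.float64(0.00023067468769650355)])
catch_top scene [284.3 204.6] 0.87
catch_top side [343.9 173.6] 0.7
(array([ 0.54977072, -0.09893056,  0.12380121]), [np.float64(0.0024405585608565333), np.float64(0.002440558560856567)])
lug_top scene [309.1 207. ] 0.8
lug_top side [325.1 174.2] 0.56
(array([ 0.60288265, -0.06650218,  0.12701407]), [np.float64(0.002427611951007355), np.float64(0.0024276119510071342)])
[0.22767598 0.58205725 0.19914775] [-5.82363903e-01 -3.08714343e+00 -5.44218865e-05] [-0.22530443 -0.03199243  0.31764097] 0.6 0.9994928132446593
[[-0.931  0.364  0.   ]
 [ 0.364  0.931  0.   ]
 [ 0.     0.    -1.   ]]
```

View pics/scene0.png

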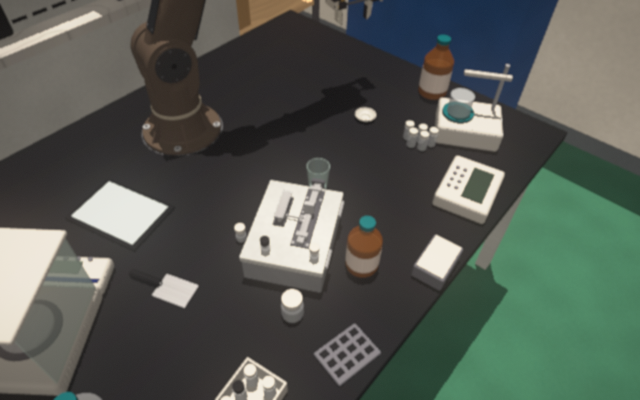

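View pics/side0.png

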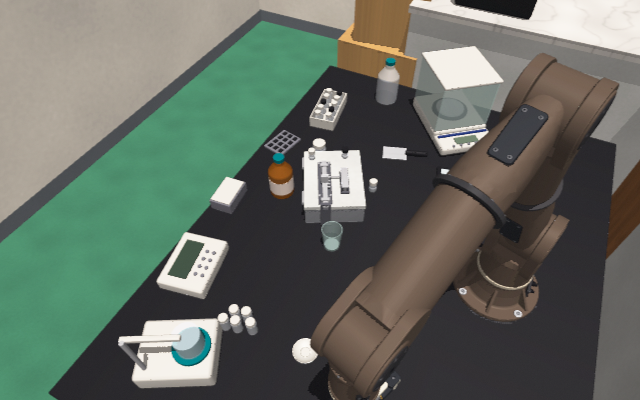

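```bash
cat >> h.py <<'E'
from scipy.optimize import least_squares
PT={"lockbox":[0,0,0],"catch_top":[-.036,.03,.12],"lug_top":[.03,.035,.135]}
def W(b,q):return (R.from_euler("z",b[2]).apply(q)+[b[0],b[1],0])
def fit(P,b0,names=PT):
    ob=[]
    for p in P:
        for l in names:
            r=arm.place_of(l,p)
            if r and r[0]["conf"]>.4:ob.append((p,l,np.array(r[0]["centre"])*[640,400]))
    f=lambda b:np.concatenate([px(p,W(b,PT[l]))-u for p,l,u in ob])
    s=least_squares(f,b0,loss="soft_l1");print("fit",s.x.round(4),"yawdeg",np.degrees(s.x[2]).round(2),[(l,f(s.x)[2*i:2*i+2].round(1)) for i,(p,l,u) in enumerate(ob)]);return s.x
E
python3 - <<'E'
from h import *
P=[arm.get_image(n) for n in("scene","side")]
for y in(0,1.5,-1.5):b=fit(P,[.6,-.1,y])
b=fit(P,[.6,-.1,.3])
for p,n in zip(P,("s","d")):
    f=p["frame"].copy()
    c=[px(p,W(b,q)) for q in([-.1,-.13,.09],[.1,-.13,.09],[.1,.13,.09],[-.1,.13,.09])]
    cv2.polylines(f,[np.int32(c)],1,(255,0,0),1);u=np.int32(px(p,W(b,[0,0,.1])));f=f[u[1]-75:u[1]+75,u[0]-100:u[0]+100]
    cv2.imwrite("pics/ov%s.png"%n,cv2.resize(f,None,fx=2,fy=2)[:,:,::-1])
cv2.imwrite("pics/ov.png",np.hstack([cv2.imread("pics/ovs.png"),cv2.imread("pics/ovd.png")]))
p=arm.get_image("wrist");s=arm.observe();Rt=R.from_rotvec(s["ee_rot"]).as_matrix()
print((Rt.T@p["T"][:3,:3]).round(3),Rt.T@(p["T"][:3,3]-s["position"]),p["mtx"])
E
```

```text
fit [ 0.5952 -0.1078  0.5043] yawdeg 28.89 [('lockbox', array([-0.1,  1.5])), ('catch_top', array([ 0.1, -0.6])), ('lug_top', array([ 1.2, -2.8])), ('lockbox', array([4.6, 0.3])), ('catch_top', array([-0.2, -3.1])), ('lug_top', array([ 0.2, -0.7]))]
fit [ 0.5952 -0.1078  0.5043] yawdeg 28.89 [('lockbox', array([-0.1,  1.5])), ('catch_top', array([ 0.1, -0.6])), ('lug_top', array([ 1.2, -2.8])), ('lockbox', array([4.6, 0.3])), ('catch_top', array([-0.2, -3.1])), ('lug_top', array([ 0.2, -0.7]))]
fit [ 0.5952 -0.1078  0.5043] yawdeg 28.89 [('lockbox', array([-0.1,  1.5])), ('catch_top', array([ 0.1, -0.6])), ('lug_top', array([ 1.2, -2.8])), ('lockbox', array([4.6, 0.3])), ('catch_top', array([-0.2, -3.1])), ('lug_top', array([ 0.2, -0.7]))]
fit [ 0.5952 -0.1078  0.5043] yawdeg 28.89 [('lockbox', array([-0.1,  1.5])), ('catch_top', array([ 0.1, -0.6])), ('lug_top', array([ 1.2, -2.8])), ('lockbox', array([4.6, 0.3])), ('catch_top', array([-0.2, -3.1])), ('lug_top', array([ 0.2, -0.7]))]
[[-0.001 -0.968 -0.252]
 [ 1.    -0.001  0.001]
 [-0.001 -0.252  0.968]] [ 0.06791712 -0.00159158 -0.18570497] [[308.14618405   0.         319.46408075]
 [  0.         308.14618405 197.74404422]
 [  0.           0.           1.        ]]
```

View pics/ov.png

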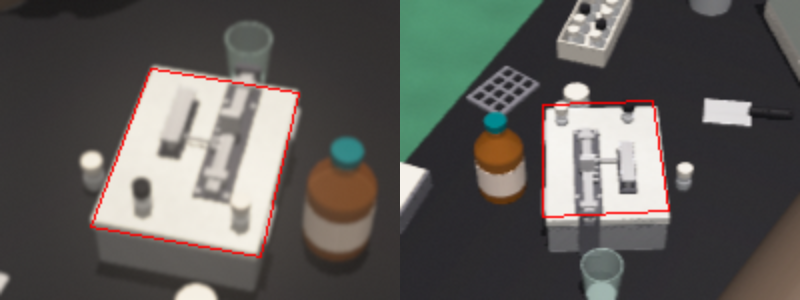

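{"fn": "carry_out", "kwargs": {"claw": [5, 5, 5, 5, 5], "delta_pos": [[0, 0, -2], [0, 0, -2], [0, 0, -2], [0, 0, -2], [0, 0, -2]], "angular": [[0, 0, 0.139], [0, 0, 0.139], [0, 0, 0.139], [0, 0, 0.139], [0, 0, 0.139]]}}

```text
clock: 2.45
position: [0.2276, 0.582, 0.3]
ee_rot: [-1.606, -2.7, -0.0]
force: [0.7, 0.2, -0.1]
width: 0.615
gripper_force: 0.0
```

{"fn": "carry_out", "kwargs": {"claw": [5, 5, 5, 5, 5, 5, 5, 5, 5, 5, 5, 5, 5, 5, 5, 5, 5, 5, 5, 5], "delta_pos": [[-3.6, -0.1, 0], [-3.6, -0.1, 0], [-3.6, -0.1, 0], [-3.6, -0.1, 0], [-3.6, -0.1, 0], [-3.6, -0.1, 0], [-3.6, -0.1, 0], [-3.6, -0.1, 0], [-3.6, -0.1, 0], [-3.6, -0.1, 0], [-3.6, -0.1, 0], [-3.6, -0.1, 0], [-3.6, -0.1, 0], [-3.6, -0.1, 0], [-3.6, -0.1, 0], [-3.6, -0.1, 0], [-3.6, -0.1, 0], [-3.6, -0.1, 0], [-3.6, 0, 0], [-3.6, 0, 0]], "angular": [[0, 0, 0], [0, 0, 0], [0, 0, 0], [0, 0, 0], [0, 0, 0], [0, 0, 0], [0, 0, 0], [0, 0, 0], [0, 0, 0], [0, 0, 0], [0, 0, 0], [0, 0, 0], [0, 0, 0], [0, 0, 0], [0, 0, 0], [0, 0, 0], [0, 0, 0], [0, 0, 0], [0, 0, 0], [0, 0, 0]]}}

```text
clock: 4.45
position: [0.5595, -0.0587, 0.2993]
ee_rot: [1.598, 2.704, 0.001]
force: [0.1, 0.3, -0.3]
width: 0.546
gripper_force: 0.0
```

Run:
```python
from h import *
P=[arm.get_image(n) for n in("wrist","scene","side")]
save(P[0],"w1.png")
b=fit(P[:1],[.595,-.108,.5],["catch_top","lug_top"])
b=fit(P,[.595,-.108,.5])
p=P[0];f=p["frame"].copy()
for z,hx,hy,cx,cy in((.09,.1,.13,0,0),(.12,.012,.045,-.036,.03),(.135,.013,.006,.03,.035)):
    c=[px(p,W(b,[cx+a*hx,cy+e*hy,z])) for a,e in((-1,-1),(1,-1),(1,1),(-1,1))]
    cv2.polylines(f,[np.int32(c)],1,(255,0,0),1)
cv2.imwrite("pics/w1o.png",f[:,:,::-1])
s=arm.observe();print(s["position"],s["force"],s["clock"],s["width"]);print(R.from_rotvec(s["ee_rot"]).as_matrix().round(3))
```

```text
fit [ 0.5878 -0.1037  0.4999] yawdeg 28.64 [('catch_top', array([-0.,  0.]))]
fit [ 0.5877 -0.1098  0.3844] yawdeg 22.03 [('lockbox', array([-0.1,  0.2])), ('catch_top', array([0.6, 1.1])), ('lockbox', array([26.3, -6. ])), ('catch_top', array([ 0.7, -2.7])), ('lug_top', array([-0.1, -0.1])), ('lockbox', array([ 4.2, -0.7])), ('catch_top', array([1.1, 0.8])), ('lug_top', array([ 1.8, -0.3]))]
[ 0.55889058 -0.05706432  0.29924866] [ 0.10281418 -0.47051943  0.14231458] 5.15 0.545211464084458
[[-0.483  0.876  0.   ]
 [ 0.876  0.483  0.   ]
 [ 0.     0.    -1.   ]]
```

View pics/w1o.png

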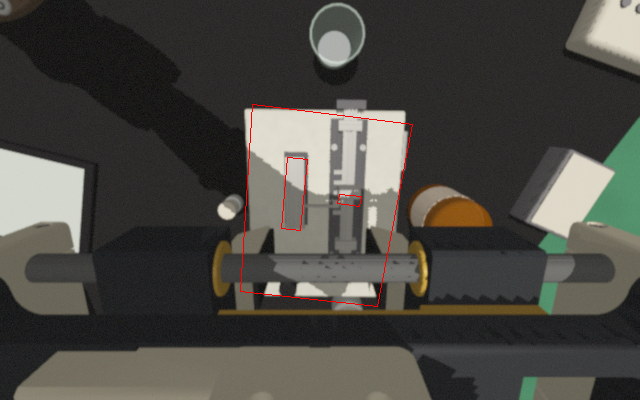

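Run:
```python
import cv2
f=cv2.imread("pics/w1.png")[92:242,230:430];cv2.imwrite("pics/w1c.png",cv2.resize(f,None,fx=4,fy=4,interpolation=cv2.INTER_CUBIC))
```

```text
(no output)
```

View pics/w1c.png

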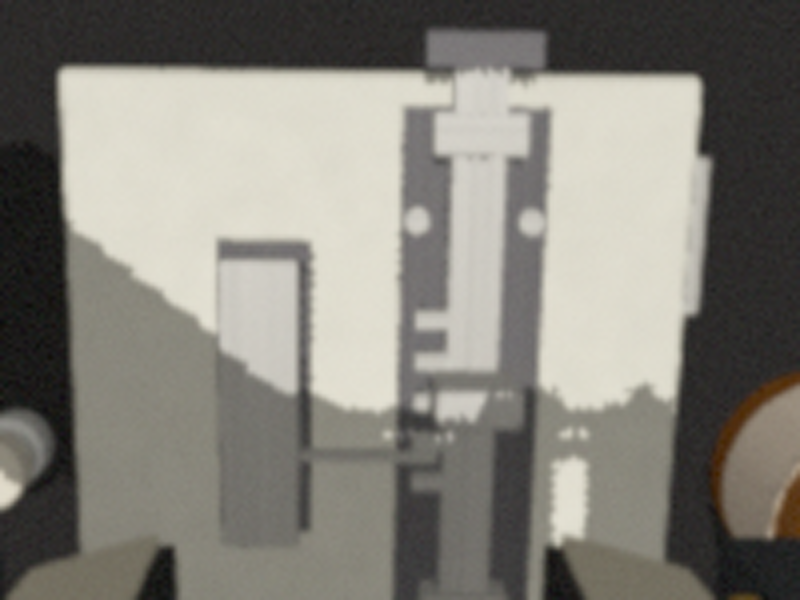

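Run:
```python
from h import *
import json
s=arm.observe();p=arm.get_image("wrist")
ob=[([-.1,.13,.09],(60,68)),([.1,.13,.09],(701,76)),([-.048,.075,.12],(218,259)),([-.024,.075,.12],(299,259)),([-.048,-.015,.12],(221,546)),([-.024,-.015,.12],(299,546)),([.018,.141,.112],(427,30+37)),([.042,.141,.112],(546,70))][:6]
U=[np.array(u)/4+[230,92] for _,u in ob]
f=lambda b:np.concatenate([px(p,W(b,q))-u for (q,_),u in zip(ob,U)])
r=least_squares(f,[.59,-.105,.5]);b=r.x;print(b,np.degrees(b[2]),r.fun.reshape(-1,2).round(1).tolist())
cr=lambda q:((px(p,W(b,q))-[230,92])*4).round(0)
print("lug top corners +y",cr([.017,.041,.135]),cr([.043,.041,.135]),"-y",cr([.017,.029,.135]),"bottom+y",cr([.017,.041,.104]),cr([.043,.041,.104]))
print("guide",cr([.03,.118,.108]),cr([.03,.106,.108]),"keeper",cr([.03,.131,.112]),cr([.03,.141,.112]))
B=R.from_euler("z",b[2]).as_matrix()
print("tcp in box",B.T@(s["position"]-[b[0],b[1],0]))
Rt=R.from_rotvec(s["ee_rot"]).as_matrix();t=W(b,[-.003,.056,.16]);print("move tool cm",100*Rt.T@(t-s["position"]),"yaw tool",np.degrees(np.arctan2(Rt[1,1],Rt[0,1])),s["joints"])
```

```text
[ 0.58849333 -0.10202701  0.48984362] 28.06597227215634 [[-0.9, -0.4], [1.1, -0.2], [-0.1, 0.1], [-0.1, 0.4], [0.2, 0.1], [-0.2, 0.3]]
lug top corners +y [437. 386.] [526. 387.] -y [436. 425.] bottom+y [431. 364.] [513. 365.]
guide [483. 113.] [481. 154.] keeper [486.  67.] [487.  31.]
tcp in box [-0.00496726  0.0536031   0.29924866]
move tool cm [ 0.23619426  0.19578586 13.92493937] yaw tool 28.852718314819676 [-0.47055011  0.28532691  0.63720829  1.60977475 -0.17472457  1.30399646
  0.69709236]
```

{"fn": "carry_out", "kwargs": {"claw": [5, 5, 5, 5, 5, 5, 5, 5, 5, 5, 5], "delta_pos": [[0.24, 0.2, 1], [0, 0, 2], [0, 0, 2], [0, 0, 2], [0, 0, 2], [0, 0, 2], [0, 0, 2], [0, 0, 2], [0, 0, 1.5], [0, 0, 0.5], [0, 0, 0]], "angular": [[0, 0, 0.014], [0, 0, 0], [0, 0, 0], [0, 0, 0], [0, 0, 0], [0, 0, 0], [0, 0, 0], [0, 0, 0], [0, 0, 0], [0, 0, 0], [0, 0, 0]]}}

```text
clock: 6.3
position: [0.5589, -0.0542, 0.1283]
ee_rot: [-1.618, -2.692, 0.002]
force: [-0.6, 0.1, -0.3]
width: 0.547
gripper_force: 0.0
```

```bash
cat >> h.py <<'E'
b=np.array([.58849,-.10203,.48984])
def st():
    s=arm.observe();B=R.from_euler("z",b[2]).as_matrix();Rt=R.from_rotvec(s["ee_rot"]).as_matrix()
    print("box mm",(1000*B.T@(s["position"]-[b[0],b[1],0])).round(2),"F box",(B.T@s["force"]).round(2),"t",s["clock"],"w",round(s["width"],3),"\n",(B.T@Rt).round(4).tolist(),"torque",s["ft_torque"])
E
python3 - <<'E'
from h import *
st();p=arm.get_image("wrist");save(p,"w2.png")
E
```

```text
box mm [ -3.62  56.11 128.26] F box [-0.52  0.37 -0.33] t 6.3 w 0.547 
 [[0.0013, 1.0, -0.0016], [1.0, -0.0013, 0.0006], [0.0006, -0.0016, -1.0]] torque [-0.05024232  0.01244626  0.00642163]
```

View pics/w2.png

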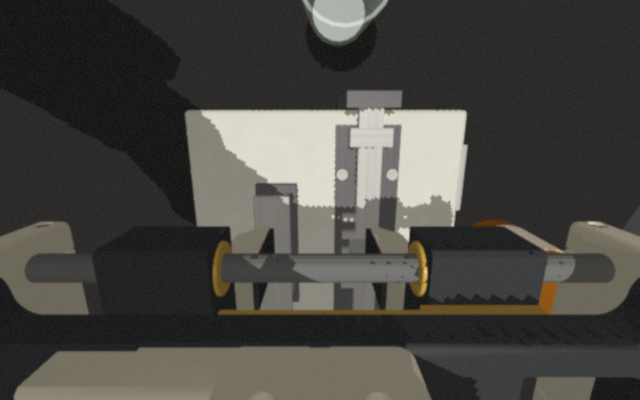

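{"fn": "carry_out", "kwargs": {"claw": [5, 5, 5, 5, 5, 5, 5], "delta_pos": [[0, 0, 0.4], [0, 0, 0.3], [0, 0, 0.3], [0, 0, 0.3], [0, 0, 0.2], [0, 0, 0.1], [0, 0, 0]], "angular": [[0, 0, 0], [0, 0, 0], [0, 0, 0], [0, 0, 0], [0, 0, 0], [0, 0, 0], [0, 0, 0]]}}

```text
clock: 7.05
position: [0.5595, -0.0544, 0.113]
ee_rot: [-1.618, -2.693, 0.0]
force: [-0.3, -0.1, -0.8]
width: 0.546
gripper_force: 0.0
```

```bash
python3 -c "
from h import *
st()"
```

```text
box mm [ -3.21  55.7  112.99] F box [-0.35  0.03 -0.82] t 7.05 w 0.546 
 [[0.0009, 1.0, -0.0002], [1.0, -0.0009, 0.0001], [0.0001, -0.0002, -1.0]] torque [-0.03923292  0.02535039 -0.00616027]
```

Run:
```python
from h import *
P=[arm.get_image(n) for n in("wrist","scene","side")]
o=[]
for p in P:
    u=px(p,W(b,[0,.04,.12]));x,y=int(u[0]),int(u[1]);h=(75,50) if p is not P[0] else (110,100)
    if p is P[0]: x,y=320,230
    f=p["frame"][y-h[1]:y+h[1],x-h[0]:x+h[0],::-1];o.append(cv2.resize(f,(400,300),interpolation=cv2.INTER_CUBIC))
cv2.imwrite("pics/c3.png",np.vstack([np.hstack(o[:2]),np.hstack([o[2],o[2]*0])]))
```

```text
(no output)
```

View pics/c3.png

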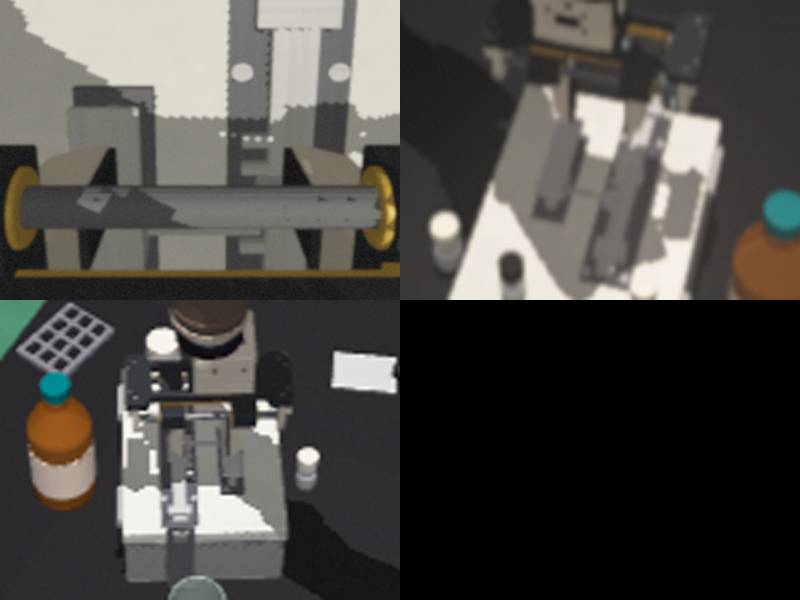

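{"fn": "carry_out", "kwargs": {"claw": [5, 5, 5, 5, 5], "delta_pos": [[0, 0, 0.1], [0, 0, 0.1], [0, 0, 0.1], [0, 0, 0.1], [0, 0, 0]], "angular": [[0, 0, 0], [0, 0, 0], [0, 0, 0], [0, 0, 0], [0, 0, 0]]}}

```text
clock: 7.7
position: [0.5594, -0.0543, 0.109]
ee_rot: [-1.618, -2.693, 0.0]
force: [-0.8, 0.4, -0.2]
width: 0.547
gripper_force: 0.0
```

```bash
python3 -c "
from h import *
st()
p=arm.get_image('wrist')
for q in([-.028,.056,.11],[-.047,.056,.11],[-.036,.056,.12],[-.028,.056,.13]):print(q,px(p,W(b,q)).round(0), ((px(p,W(b,q))-[210,130])*[400/220,1.5]).round(0))"
```

```text
box mm [ -3.21  55.75 108.96] F box [-0.52  0.72 -0.19] t 7.7 w 0.547 
 [[0.0009, 1.0, -0.0002], [1.0, -0.0009, 0.0001], [0.0001, -0.0002, -1.0]] torque [-0.07865211  0.06006248  0.04086978]
[-0.028, 0.056, 0.11] [283. 226.] [132. 144.]
[-0.047, 0.056, 0.11] [253. 226.] [ 77. 144.]
[-0.036, 0.056, 0.12] [267. 232.] [104. 153.]
[-0.028, 0.056, 0.13] [278. 238.] [124. 162.]
```

{"fn": "carry_out", "kwargs": {"claw": [5, 5, 5, 5, 5], "delta_pos": [[0, 0, 0.1], [0, 0, 0.1], [0, 0, 0.1], [0, 0, 0.1], [0, 0, 0]], "angular": [[0, 0, 0], [0, 0, 0], [0, 0, 0], [0, 0, 0], [0, 0, 0]]}}

```text
clock: 8.25
position: [0.5594, -0.0544, 0.105]
ee_rot: [-1.618, -2.693, 0.0]
force: [0.5, 0.5, -1.1]
width: 0.545
gripper_force: 0.0
```

```bash
python3 -c "
from h import *
st()
p=arm.get_image('wrist')
f=p['frame'][180:330,220:420,::-1];cv2.imwrite('pics/c4.png',cv2.resize(f,(800,600),interpolation=cv2.INTER_CUBIC))
for y in(.0465,.0655):
  for z in(.105,.115,.12,.13):
    for x in(-.028,): print(x,y,z,((px(p,W(b,[x,y,z]))-[220,180])*4).round(0))"
```

```text
box mm [ -3.23  55.74 104.97] F box [ 0.68  0.16 -1.11] t 8.25 w 0.545 
 [[0.001, 1.0, -0.0002], [1.0, -0.001, 0.0002], [0.0002, -0.0002, -1.0]] torque [-0.08081793  0.03247889 -0.00355205]
-0.028 0.0465 0.105 [253. 238.]
-0.028 0.0465 0.115 [245. 263.]
-0.028 0.0465 0.12 [241. 276.]
-0.028 0.0465 0.13 [232. 305.]
-0.028 0.0655 0.105 [249. 125.]
-0.028 0.0655 0.115 [241. 145.]
-0.028 0.0655 0.12 [237. 155.]
-0.028 0.0655 0.13 [228. 178.]
```

View pics/c4.png

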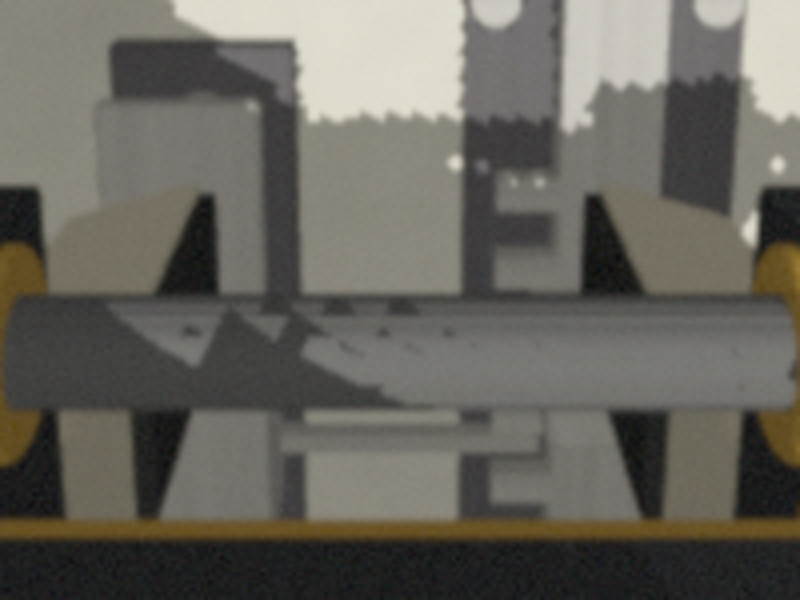

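{"fn": "carry_out", "kwargs": {"claw": [5, 5, 5, 5, 5], "delta_pos": [[0, 0, 0.15], [0, 0, 0.15], [0, 0, 0.15], [0, 0, 0.15], [0, 0, 0]], "angular": [[0, 0, 0], [0, 0, 0], [0, 0, 0], [0, 0, 0], [0, 0, 0]]}}

```text
clock: 8.8
position: [0.5594, -0.0543, 0.0989]
ee_rot: [-1.618, -2.693, 0.0]
force: [-0.5, 0.2, -0.5]
width: 0.546
gripper_force: 0.0
```

```bash
python3 -c "
from h import *
st()
p=arm.get_image('wrist');save(p,'w5.png')
print(((px(p,W(b,[-.024,.075,.12]))-[220,180])*4).round(0),((px(p,W(b,[-.024,.075,.112]))-[220,180])*4).round(0))"
```

```text
box mm [-3.26 55.81 98.86] F box [-0.35  0.42 -0.51] t 8.8 w 0.546 
 [[0.0009, 1.0, -0.0003], [1.0, -0.0009, 0.0002], [0.0002, -0.0003, -1.0]] torque [-0.06813392  0.03790165 -0.0039487 ]
[258. 105.] [264.  89.]
```

```bash
python3 -c "
from h import *
P=[arm.get_image(n) for n in('scene','side')]
B=R.from_euler('z',b[2]).as_matrix()
for l in('amber_bottle','vial_a','vial_c','beaker'):
  rs=[]
  for p in P:
    for r in arm.place_of(l,p)[:2]:
      z=.09 if l=='vial_a' else 0
      o,d=ray(p,r['centre']);X=o+d*(z-o[2])/d[2];print(l,round(r['conf'],2),(1000*B.T@(X-[b[0],b[1],0])).round(0))
st()"
```

```text
amber_bottle 0.67 [175. -29.   0.]
amber_bottle 0.92 [182. -40.   0.]
amber_bottle 0.71 [ 15. 216.   0.]
vial_a 0.65 [ 65. -83.  90.]
vial_a 0.63 [-106.  -77.   90.]
vial_a 0.66 [-126.   72.   90.]
vial_c 0.65 [ 51. -21.   0.]
vial_c 0.63 [-137.  -14.    0.]
vial_c 0.66 [-142.   -5.    0.]
beaker 0.62 [  9. 219.   0.]
box mm [-3.11 55.66 99.18] F box [-0.27 -0.13  0.19] t 9.35 w 0.546 
 [[0.0009, 1.0, 0.0001], [1.0, -0.0009, -0.0], [-0.0, 0.0001, -1.0]] torque [-0.11997775  0.02430237 -0.03742266]
```

{"fn": "carry_out", "kwargs": {"claw": [5, 5, 5, 5, 5], "delta_pos": [[0, 0, 0.1], [0, 0, 0.1], [0, 0, 0.1], [0, 0, 0.1], [0, 0, 0]], "angular": [[0, 0, 0], [0, 0, 0], [0, 0, 0], [0, 0, 0], [0, 0, 0]]}}

```text
clock: 9.85
position: [0.5594, -0.0544, 0.0949]
ee_rot: [-1.618, -2.693, 0.0]
force: [-0.0, -0.2, 0.4]
width: 0.543
gripper_force: 0.0
```

{"fn": "carry_out", "kwargs": {"claw": [5, 5, 5, 5, 5], "delta_pos": [[0, 0, 0.1], [0, 0, 0.1], [0, 0, 0.1], [0, 0, 0.1], [0, 0, 0]], "angular": [[0, 0, 0], [0, 0, 0], [0, 0, 0], [0, 0, 0], [0, 0, 0]]}}

```text
clock: 10.35
position: [0.5595, -0.0544, 0.0912]
ee_rot: [-1.618, -2.693, -0.0]
force: [-0.7, 0.2, 4.0]
width: 0.543
gripper_force: 1.7
```

```bash
python3 -c "
from h import *
st()
p=arm.get_image('wrist')
f=p['frame'][180:330,220:420,::-1];cv2.imwrite('pics/c6.png',cv2.resize(f,(800,600),interpolation=cv2.INTER_CUBIC))
for y in(.0655,):
  for z in(.104,.112,.12,.13,.14):
    for x in(-.028,): print(x,y,z,((px(p,W(b,[x,y,z]))-[220,180])*4).round(0))
for z in(.112,.12):print(z,((px(p,W(b,[-.024,.075,z]))-[220,180])*4).round(0))"
```

```text
box mm [-3.13 55.68 91.16] F box [-0.49  0.52  4.  ] t 10.35 w 0.543 
 [[0.0009, 1.0, 0.0001], [1.0, -0.0009, 0.0001], [0.0001, 0.0001, -1.0]] torque [-0.00761165  0.3059031  -0.04033041]
-0.028 0.0655 0.104 [238. 150.]
-0.028 0.0655 0.112 [231. 168.]
-0.028 0.0655 0.12 [223. 187.]
-0.028 0.0655 0.13 [212. 214.]
-0.028 0.0655 0.14 [200. 245.]
0.112 [257. 103.]
0.12 [250. 120.]
```

View pics/c6.png

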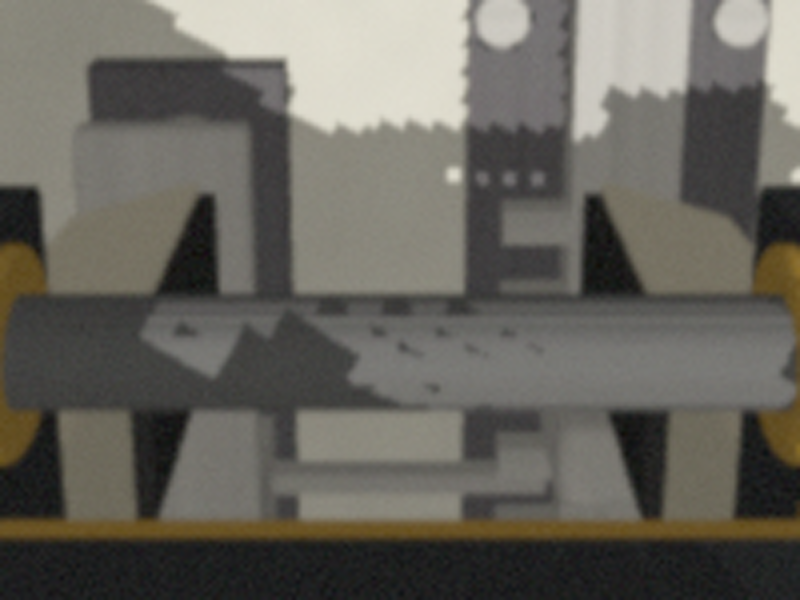

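{"fn": "carry_out", "kwargs": {"claw": [5, 5, 5, 5, 5], "delta_pos": [[0, 0, 0.2], [0, 0, 0.2], [0, 0, 0.15], [0, 0, 0.05], [0, 0, 0]], "angular": [[0, 0, 0], [0, 0, 0], [0, 0, 0], [0, 0, 0], [0, 0, 0]]}}

```text
clock: 10.9
position: [0.5596, -0.0544, 0.0851]
ee_rot: [1.618, 2.693, 0.0]
force: [-1.3, -0.2, 6.8]
width: 0.545
gripper_force: 3.1
```

```bash
python3 -c "
from h import *
st()"
```

```text
box mm [-3.09 55.66 85.14] F box [-1.21  0.4   6.84] t 10.9 w 0.545 
 [[0.0009, 1.0, 0.0001], [1.0, -0.0009, 0.0], [0.0, 0.0001, -1.0]] torque [-0.04953429  0.48343766 -0.03428984]
```

{"fn": "carry_out", "kwargs": {"claw": [5, 5, 5, 5, 5, 5, 5, 5, 5, 5, 5], "delta_pos": [[-0.1, 0, 0.05], [-0.2, 0, 0.03], [-0.2, 0, 0], [-0.2, 0, 0], [-0.2, 0, 0], [-0.2, 0, 0], [-0.2, 0, 0], [-0.2, 0, 0], [-0.2, 0, 0], [-0.2, 0, 0], [-0.2, 0, 0]], "angular": [[0, 0, 0], [0, 0, 0], [0, 0, 0], [0, 0, 0], [0, 0, 0], [0, 0, 0], [0, 0, 0], [0, 0, 0], [0, 0, 0], [0, 0, 0], [0, 0, 0]]}}

```text
clock: 12.0
position: [0.5684, -0.0697, 0.0846]
ee_rot: [-1.613, -2.691, -0.004]
force: [-6.9, 11.7, 15.5]
width: 0.543
gripper_force: 8.4
```

```bash
python3 -c "
from h import *
st()"
```

```text
box mm [-2.47 38.   84.57] F box [-0.55 13.55 15.47] t 12.0 w 0.543 
 [[-0.001, 1.0, 0.0001], [1.0, 0.001, 0.0049], [0.0049, 0.0001, -1.0]] torque [ 2.1320899   1.88542038 -0.15681733]
```

```bash
cat >> h.py <<'E'
def lug():
    for n in("scene","side"):
        p=arm.get_image(n)
        for l,q in(("lug_top",[.03,.035,.135]),("catch_top",PT["catch_top"])):
            for r in arm.place_of(l,p)[:1]:
                o,d=ray(p,r["centre"]);X=o+d*(q[2]-o[2])/d[2];print(n,l,round(r["conf"],2),(1000*R.from_euler("z",-b[2]).apply(X-[b[0],b[1],0])-1000*np.array(q)).round(1))
    return p
E
python3 -c "
from h import *
lug();st()
p=arm.get_image('wrist')
f=p['frame'][180:330,220:420,::-1];cv2.imwrite('pics/c7.png',cv2.resize(f,(800,600),interpolation=cv2.INTER_CUBIC))
for d in(0,.013): print([((px(p,W(b,[x,.041-d,.104]))-[220,180])*4).round(0) for x in(.022,.038)])
print([((px(p,W(b,[x,y,.102]))-[220,180])*4).round(0) for x,y in((.022,.14),(.022,.118),(.022,.106))])"
```

```text
scene lug_top 0.75 [  2.4 -27.5   0. ]
scene catch_top 0.76 [  4.1 -14.9   0. ]
side lug_top 0.46 [-5.3 -5.7  0. ]
side catch_top 0.38 [-5.5  2.3  0. ]
box mm [-2.45 37.51 84.61] F box [-1.06 10.81 14.51] t 12.3 w 0.543 
 [[-0.0007, 1.0, 0.0003], [1.0, 0.0007, 0.0041], [0.0041, 0.0003, -1.0]] torque [ 1.7454263   1.61537698 -0.20088439]
[array([578., 206.]), array([689., 206.])]
[array([574., 290.]), array([684., 290.])]
[array([ 604., -544.]), array([ 597., -359.]), array([ 593., -263.])]
```

View pics/c7.png

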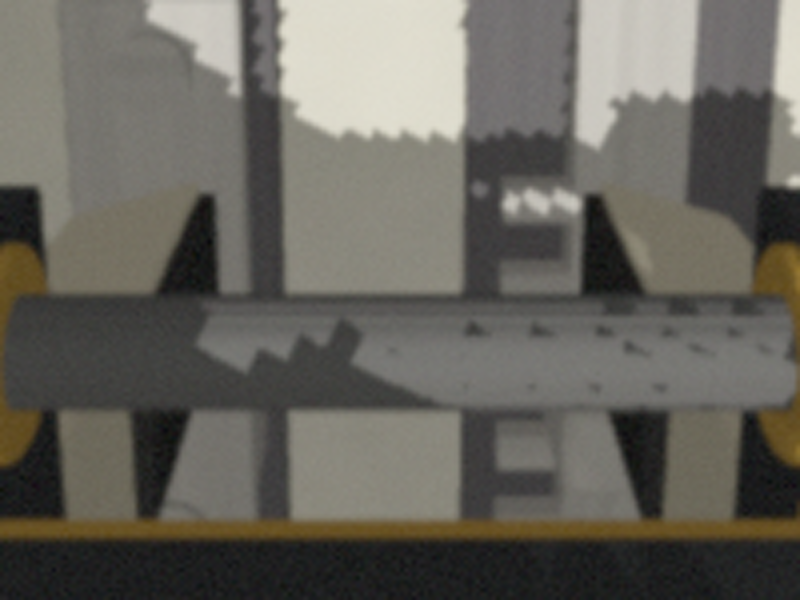

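{"fn": "carry_out", "kwargs": {"claw": [5, 5, 5, 5, 5, 5, 5, 5, 5, 5, 5], "delta_pos": [[-0.2, 0, -0.02], [-0.25, 0, 0], [-0.25, 0, 0], [-0.25, 0, 0], [-0.25, 0, 0], [-0.25, 0, 0], [-0.25, 0, 0], [-0.25, 0, 0], [-0.25, 0, 0], [-0.25, 0, 0], [0, 0, 0]], "angular": [[0, 0, 0], [0, 0, 0], [0, 0, 0], [0, 0, 0], [0, 0, 0], [0, 0, 0], [0, 0, 0], [0, 0, 0], [0, 0, 0], [0, 0, 0], [0, 0, 0]]}}

```text
clock: 13.45
position: [0.5803, -0.0919, 0.0846]
ee_rot: [-1.614, -2.691, -0.004]
force: [-4.3, 8.1, 12.2]
width: 0.543
gripper_force: 7.2
```

```bash
python3 -c "
from h import *
st()"
```

```text
box mm [-2.49 12.77 84.61] F box [ 0.05  9.13 12.24] t 13.45 w 0.543 
 [[-0.0006, 1.0, 0.0003], [1.0, 0.0006, 0.0039], [0.0039, 0.0003, -1.0]] torque [ 1.57329836  1.47433476 -0.13595718]
```

{"fn": "carry_out", "kwargs": {"claw": [5, 5, 5, 5, 5], "delta_pos": [[-0.1, 0, 0], [-0.1, 0, 0], [-0.1, 0, 0], [-0.1, 0, 0], [0, 0, 0]], "angular": [[0, 0, 0], [0, 0, 0], [0, 0, 0], [0, 0, 0], [0, 0, 0]]}}

```text
clock: 13.95
position: [0.5811, -0.0935, 0.0846]
ee_rot: [-1.611, -2.69, -0.005]
force: [-11.0, 13.8, 16.5]
width: 0.544
gripper_force: 10.0
```

```bash
python3 -c "
from h import *
st()"
```

```text
box mm [-2.48 10.95 84.6 ] F box [-3.26 17.35 16.47] t 13.95 w 0.544 
 [[-0.002, 1.0, -0.0004], [1.0, 0.002, 0.0071], [0.0071, -0.0004, -1.0]] torque [ 2.63383969  2.30329518 -0.05320823]
```

{"fn": "carry_out", "kwargs": {"claw": [5, 5, 5], "delta_pos": [[-0.1, 0, 0], [-0.1, 0, 0], [0, 0, 0]], "angular": [[0, 0, 0], [0, 0, 0], [0, 0, 0]]}}

```text
clock: 14.25
position: [0.5812, -0.0936, 0.0846]
ee_rot: [-1.607, -2.689, -0.007]
force: [-14.5, 17.3, 22.8]
width: 0.546
gripper_force: 13.4
```

```bash
python3 -c "
from h import *
st()"
```

```text
box mm [-2.5  10.87 84.57] F box [-4.68 22.07 22.76] t 14.25 w 0.546 
 [[-0.0033, 1.0, -0.0011], [0.9999, 0.0033, 0.0099], [0.0099, -0.001, -1.0]] torque [3.73140584 3.0808754  0.149698  ]
```

{"fn": "carry_out", "kwargs": {"claw": [5, 5, 5, 5, 5, 5, 5, 5, 5, 5, 5, 5, 5, 5], "delta_pos": [[0, 0, -0.2], [0, 0, -0.3], [0, 0, -0.3], [0, 0, -0.3], [0, 0, -0.3], [0.3, 0, 0], [0.4, 0, -0.5], [0.3, 0, -2], [0, 0, -2], [0, 0, -2], [0, 0, -3], [0, 0, -3], [0, 0, -3], [0, 0, 0]], "angular": [[0, 0, 0], [0, 0, 0], [0, 0, 0], [0, 0, 0], [0, 0, 0], [0, 0, 0], [0, 0, 0], [0, 0, 0], [0, 0, 0], [0, 0, 0], [0, 0, 0], [0, 0, 0], [0, 0, 0], [0, 0, 0]]}}

```text
clock: 15.65
position: [0.5814, -0.0924, 0.2581]
ee_rot: [1.615, 2.686, 0.005]
force: [0.8, -1.1, 0.6]
width: 0.547
gripper_force: 0.0
```

```bash
python3 -c "
from h import *
lug();st()
p=arm.get_image('wrist')
import numpy as np
for l,q in(('lug_top',[.03,.035,.135]),('catch_top',PT['catch_top'])):
  for r in arm.place_of(l,p)[:1]:
    o,d=ray(p,r['centre']);X=o+d*(q[2]-o[2])/d[2];print(l,r['conf'],(1000*R.from_euler('z',-b[2]).apply(X-[b[0],b[1],0])-1000*np.array(q)).round(1))
cr=lambda q:(px(p,W(b,q))).round(0)
save(p,'w8.png')
print(cr([.03,.141,.112]),cr([.03,-.05,.104]),cr([.03,.001,.135]))
a=cv2.imread('pics/w8.png')[80:280,220:420];c=cv2.imread('pics/w1.png')[92:292,230:430]
cv2.imwrite('pics/c8.png',np.hstack([cv2.resize(c,(400,400)),cv2.resize(a,(400,400))]))
"
```

```text
scene lug_top 0.52 [-121.5 -134.6    0. ]
scene catch_top 0.52 [-3.3 -7.2  0. ]
side lug_top 0.67 [ -3.2 -38.    0. ]
side catch_top 0.48 [  2.8 -10.1   0. ]
box mm [ -3.64  14.48 252.5 ] F box [ 0.32  0.13 -0.1 ] t 15.95 w 0.543 
 [[0.0011, 1.0, -0.0015], [1.0, -0.0011, 0.0007], [0.0007, -0.0015, -1.0]] torque [-0.07219052  0.04312677 -0.07907668]
lug_top 0.85 [ -1.6 -40.7   0. ]
catch_top 0.69 [-0.9  0.2  0. ]
[355.  54.] [350. 235.] [354. 199.]
```

View pics/c8.png

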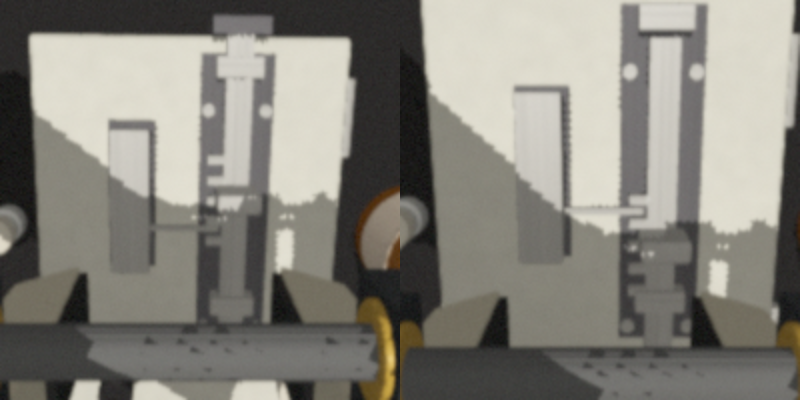

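The bolt is drawn about 40 mm: the lug reads 40.7 mm back and the tip is out of the keeper. The catch plate is back at its rest place, and the arm is clear with no force on it.

```bash
python3 -c "
from cell import arm
print(arm.sign_off())"
```

```text
the job is handed in; nothing more can be done
None
```

The bolt is drawn to its stop (about 40 mm), the catch has sprung back up to hold it, the arm is clear of everything, and the job was handed in at about 16 s; no verdict came back.

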